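Cast a prism spectrum onto the primed panel

ROBOT

A 6-joint arm with a two-finger parallel gripper is mounted at the origin on the work surface. World frame = base frame: x ahead of the robot, y to its left, z up, the work surface at z = 0. Lengths are in m, angles in rad, forces in N, time in s.
With the tool pointing down it reaches from about 0.3 to 0.775 m from the base axis. Payload 14.6 kg.
Tool frame: the origin (TCP) lies on the centre line of the jaws, within the pads' length; the fingertips stand 8 mm ahead of it and the grasp point (between the pads) lies 11 mm behind it (robot.tip_extent is the distance from the TCP to the fingertips, in m); z points along the fingers, y is the line along which they close (so a half turn about z gives the same grasp; the last joint's range is limited). The gripper opens to 94 mm and grips with 3 to 60 N. Pads are 16 mm wide; open, the fingers measure 119 mm over their backs; the gripper's body (75 mm by 177 mm) begins 78 mm behind the grasp point.
Start: joints at [1.207, 0.3, 1.521, -0, 1.321, -0.067], TCP at [0.161, 0.526, 0.213] pointing down, gripper open.
Joint ranges: [-3.03, 3.03], [-0.79, 2.21], [0.23, 2.52], [-1.04, 4.18], [0, 3.07], [-2.55, 2.55]. Speed limits (rad/s): [2.22, 2.22, 2.57, 3.14, 3.14, 3.14].

INTERFACE

Orientations are given as a rotation vector (axis times angle).
In Python, from workcell import robot gives the robot as it stands. Calls block until the motion is done:
- robot.goto(position, orientation): joint-space move of the TCP to a pose.
- robot.line_to(position, attitude=None, max_speed=0.15): straight line of the TCP; attitude=None keeps the orientation; max_speed is the mean speed in m/s.
- robot.move_j(angles): joint-space move.
- robot.gripper_to(opening, strength=None): opening from 0.0 (shut) to 1.0 (fully open); strength is the grip in N (None keeps the last); returns when the fingers have stopped.
- robot.pause(seconds).
- robot.ik(position, orientation): joint angles nearest the present ones, or None.
- robot.state(): the state.
- robot.capture(name): name is "scene" or "top" or "wrist"; returns a dict with "color" (384x512x3 uint8, red, green, blue), "mtx" (3x3 intrinsics, pixels), "R" (3x3) and "t" (3): a world point X has camera coordinates R X + t; the wrist camera has in their place "T_tool_cam" (4x4, takes a point from camera to tool coordinates, whose origin is the TCP and whose axes are the flange's). Camera axes: x right, y down, z forward; pixel columns grow to the right and rows downward; lengths in m; the calibration is good to about 2 mm. A picture is of the moment at which its call begins: read the wrist's pose just before it. There is no depth.
A pose or a line that the arm cannot do raises robot.IKError and nothing moves.
- robot.finish_job(): hands the job in; it is judged then, once.
The state is a dict: "time_s": time; "joint_positions": joint angles; "joint_velocities": joint speeds; "joint_efforts": joint torques, N m; "ee_pos": TCP position; "orientation": TCP orientation; "wrist_force": force on the tool from outside, world axes, zero at the start; "torque": the same for the moment, N m; "opening": opening from 0.0 (shut) to 1.0 (fully open); "gripper_force": force on a finger pad.
Only numpy, scipy, OpenCV 4.12 (cv2) and the standard library are available. Lean on these libraries where they do the work, as an engineer would, in place of code of your own. Each camera call takes 0.05 s, during which the arm holds its last target. There are 200 camera calls.

TASK

Set up the colour study: turn the turntable (it has a black knob for this) until the panel's white side squarely faces the lamp and the index has clicked in. Then take the glass prism off its rest by its two frosted ends only, never touching the clear faces, and hold it up in the light of the lamp, which shines 20 degrees upwards, half-way between the lamp's mouth and the panel, ridge up and base level, its length square across the light, so that the light meets the middle of the glass. Do not knock the prism against anything, leave the other things on the table where they are, and finish while holding the prism still there.

Things in the scene. Friction and masses are not known exactly. Their poses are not given: they have to be found in the camera images.
- prism_center (a point): Middle (half-way up and along) of the loose clear glass prism, 87 g: an equilateral triangular bar, 40 mm a side, 34.6 mm high, 50 mm long, lying on one face, ridge up. y runs along its length, z up to the ridge. Only the two triangular end faces (y = +25 and -25 mm), frosted white, may be touched; the three long faces are clear and polished.
- rest: Fixed wooden rest with blue felt, 62 x 30 mm, under the prism; origin in the middle of its underside, on the table. Felt 14 mm above the table; 20 mm high lips at x = +-26 mm flank the prism's long sides. The prism lies along the rest's y and overhangs the 30 mm wide rest by 10 mm at each end, so fingers can pass down beside it.
- turntable (a joint): Turntable angle, rad, growing counter-clockwise from above; 0 when the white side squarely faces the lamp. Starts 60 to 120 degrees short (-1.05 to -2.09): turn it counter-clockwise. A sprung roller clicks every 30 degrees (0.524): it pulls the table into the nearest click; passing one takes about 5 N at the knob. No end stops.
- knob (a point): Mid-height of the upright black turning knob, a plain cylinder 22 mm in diameter and 50 mm high, standing on the turntable 105 mm from its axis, on the brown-backed side of the panel. This point is 88 mm above the table and 30 mm above the turntable's top. Gripped from above, it may turn between the fingers.
- turntable_base: Fixed grey turntable base; origin on the turning axis, on the table top; x points to the lamp, z up. Its birch disc is 250 mm across, top 58 mm above the table; across its middle stands the panel, 140 mm wide, top edge 188 mm above the table, white on one side, brown behind. With the white side facing the lamp the knob is at x = -105 mm, y = 0.
- lamp: Fixed black spot lamp on a round base (116 mm); origin in the middle of its underside, x axis level towards the turntable, z up. The head is a cylinder 74 mm in diameter, tilted up 20 degrees, its highest point about 160 mm above the table. It shines all the time.
- lamp_mouth (a point): Middle of the slit (18 x 7 mm) in the lamp's mouth where the light leaves, 134 mm above the table. Its x axis is the direction of the light (20 degrees upwards, towards the turntable), y is level across it.
- light_spot (a point): Point on the light's middle line half-way between mouth and panel (180 mm level distance from each), 200 mm above the table, for the prism's middle. x is the light's direction (20 degrees upwards), y is level across it: the prism's length lies along y, either way round. The light itself is not seen in the air; its band is 18 mm wide.
- oil_jar: Bystander: loose amber glass jar of oil with a black lid, 42 mm in diameter, 55 mm high; origin at its foot.
- mug: Bystander: loose white mug, 82 mm in diameter, 92 mm high, handle along its y; origin at its foot.
- brush_jar: Bystander: loose glass jar full of brushes, 80 mm in diameter, about 230 mm high over the brushes; origin at its foot.
- tube_red: Bystander: loose paint tube with a red band, 116 x 38 x 32 mm, lying along its x; origin under its middle.
- tube_blue: Bystander: loose paint tube with a blue band, 116 x 38 x 32 mm, lying along its x; origin under its middle.
- palette_knife: Bystander: loose palette knife, 170 mm long, lying on the palette; origin under its middle, along its x.
Not all that is in view belongs to the job. What is shaped like the part that bears prism_center but blue or purple is not meant.

How it is judged:
On the way, in this order (a step that is already met when the one before it is completed fails the run):
1. the turntable rests in the click where the white side of the panel squarely faces the lamp (y of knob in the frame of turntable_base between -0.006 and 0.006 m and x of knob in the frame of turntable_base below -0.09 m and velocity of joint turntable between -0.05 and 0.05 rad/s), for 0.3 s.
2. the prism is lifted clear of its rest, gripped by both frosted ends (contact force between the fingers and prism_c1 above 1 N and contact force between the fingers and prism_c2 above 1 N and height (world z) of prism_center above 0.07 m and contact force between prism and rest below 0.05 N), for 0.2 s.
At the end, for the whole second after the job is handed in: White side faces the lamp within 3 degrees, in its click. Prism held still by both frosted ends, touching nothing else: middle within 30 mm of the half-way point along the light, 10 mm of its middle line in height, 11 mm sideways; base level and length square across the light within 8 degrees (all of step 1 and contact force between the fingers and prism_c1 above 1 N and contact force between the fingers and prism_c2 above 1 N and x of prism_center in the frame of light_spot between -0.03 and 0.03 m and y of prism_center in the frame of light_spot between -0.011 and 0.011 m and z of prism_center in the frame of light_spot between -0.01 and 0.01 m and angle between prism_center's own z axis and vertical below 0.14 rad and angle between the y axis of prism_center and the y axis of light_spot, either way round below 0.14 rad and linear speed of prism below 0.02 m/s and contact force between prism and rest below 0.05 N and contact force between prism and lamp below 0.05 N and contact force between prism and turntable_base below 0.05 N); the arm keeps its last pose, push and grip.
It fails at once if the fingers touch a clear polished face of the prism (contact force between the fingers and prism_c0 above 0.5 N).
It fails at once if the prism is dropped off its rest (height (world z) of prism_center below 0.024 m).
It fails at once if the prism knocks against the lamp, the turntable or another thing (contact force between prism and lamp above 1 N or contact force between prism and turntable_base above 1 N or contact force between prism and oil_jar above 1 N or contact force between prism and mug above 1 N or contact force between prism and brush_jar above 1 N or contact force between prism and tube_red above 1 N or contact force between prism and tube_blue above 1 N or contact force between prism and palette_knife above 1 N).
It fails at once if one of the other loose things is moved by more than 20 mm (distance of any of oil_jar, mug, brush_jar, tube_red, tube_blue, palette_knife from where it was at the start of the episode above 0.02 m).
It also fails if it takes over 64 s, if anything falls off the work surface, if the arm or the gripper's body presses on something with over 40 N, if the wrist force passes 120 N, or if a joint passes its speed limit or range.

## Working session

There is one attempt and no reset: what is moved stays moved. The work goes in short steps, each a Python script; the robot and the scene stay as the last script left them, time stands still between calls to the robot, and variables do not carry over. Pictures are saved under pics/ and viewed, at most 10 in all, crops included, and the job is handed in when it is done.

```bash
mkdir -p pics
python3 - <<'E'
from workcell import robot
import cv2,numpy as np
for n in("scene","top"):
    c=robot.capture(n); cv2.imwrite(f"pics/{n}0.png",cv2.cvtColor(c["color"],cv2.COLOR_RGB2BGR))
    np.savez(f"{n}0.npz",**c); print(n,c["mtx"].tolist(),(-c["R"].T@c["t"]).round(3),c["R"].round(3).tolist())
E
```

```text
scene [[365.1576877112723, 0.0, 253.84898713425045], [0.0, 365.1576877112723, 190.50639757007485], [0.0, 0.0, 1.0]] [ 1.068 -0.608  1.022] [[0.74, 0.673, -0.0], [0.512, -0.563, -0.648], [-0.437, 0.479, -0.761]]
top [[449.4355802003139, 0.0, 253.13839653829996], [0.0, 449.4355802003139, 193.72854834934859], [0.0, 0.0, 1.0]] [ 0.472 -0.044  1.51 ] [[0.018, -1.0, 0.002], [-0.999, -0.018, -0.041], [0.041, -0.001, -0.999]]
```

View pics/scene0.png

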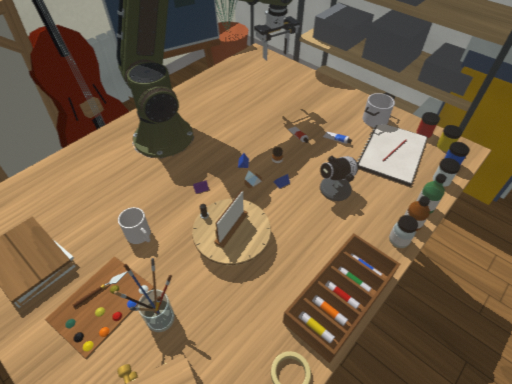

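View pics/top0.png

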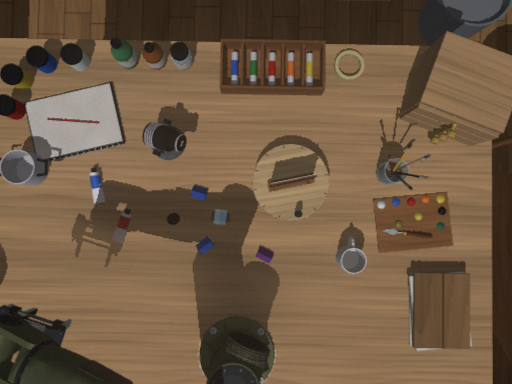

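Prism at about (220,216) in the top view, disc at (290,182), knob at (298,213), lamp at (165,140). I'll enlarge that area and take rough measurements.

```bash
cat > h.py <<'E'
import numpy as np,cv2
def ray(c,u,v,z):
    R,t,K=c["R"],c["t"],c["mtx"]; C=-R.T@t; d=R.T@np.linalg.inv(K)@np.array([u,v,1.]); return C+d*(z-C[2])/d[2]
def proj(c,X):
    p=c["K"]@(c["R"]@X+c["t"]) if "K" in c else c["mtx"]@(c["R"]@np.asarray(X)+c["t"]); return p[:2]/p[2]
E
python3 - <<'E'
from h import *
c=dict(np.load("top0.npz")); im=cv2.cvtColor(c["color"],cv2.COLOR_RGB2BGR)
cv2.imwrite("pics/crop.png",cv2.resize(im[112:262,132:332],None,fx=4,fy=4,interpolation=cv2.INTER_CUBIC))
for n,u,v,z in[("disc",290.5,182,.058),("knobtop",298,213,.113),("prism",220.5,216,.03),("lampbase",160,145,.0)]: print(n,ray(c,u,v,z).round(3))
E
```

```text
disc [ 0.571 -0.166  0.058]
knobtop [ 0.471 -0.186  0.113]
prism [0.457 0.06  0.03 ]
lampbase [0.692 0.272 0.   ]
```

View pics/crop.png

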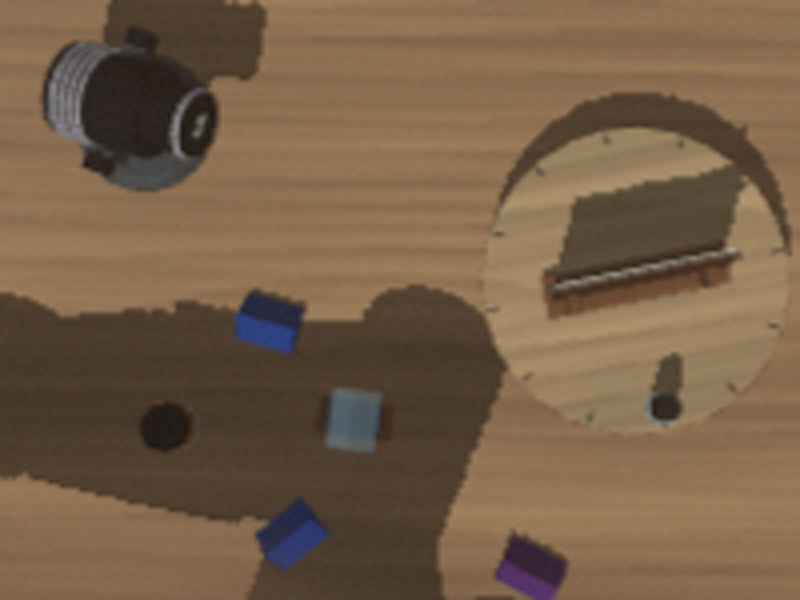

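The crop shows the prism at (354,420) with its length nearly vertical in the image. Rest lips are left and right of it, the disc centre is at (637,280), the knob top at (665,407) and the slit at (200,124). Converting these to world coordinates, then moving above the knob.

Run:
```python
from h import *
from workcell import robot
from scipy.spatial.transform import Rotation as Rn
c=dict(np.load("top0.npz"))
f=lambda u,v,z: ray(c,132+(u+.5)/4-.5,112+(v+.5)/4-.5,z)
disc=f(637.5,280.5,.058); knob=f(665,407,.113); slit=f(200,124,.134)
print(disc,knob,slit)
d=slit-disc;k=knob-disc
print("d",np.linalg.norm(d[:2]),"k",np.linalg.norm(k[:2]),"ang short",np.degrees(np.arctan2(-d[1],-d[0])-np.arctan2(k[1],k[0]))%360)
# prism mask: light blue
im=c["color"][112:262,132:332].astype(int)
m=((im[...,2]>im[...,0]+5)&(im[...,1]>100*.8)).astype(np.uint8)
n,l,s,ct=cv2.connectedComponentsWithStats(m); 
for i in range(1,n):
    if s[i,4]>60:
        r=cv2.minAreaRect(np.argwhere(l==i)[:,::-1].astype(np.float32)); print(s[i],r,ray(c,r[0][0]+132,r[0][1]+112,.03))
th=np.arctan2(k[1],k[0])
# tool down, y axis tangential
def down(a): # tool y axis along azimuth a
    y=np.array([np.cos(a),np.sin(a),0]);z=np.array([0,0,-1.]);return Rn.from_matrix(np.c_[np.cross(y,z),y,z]).as_rotvec()
print("state y", Rn.from_rotvec(robot.state()["orientation"]).as_matrix().round(2).tolist())
for dth in(0,30,60,70):
  for h in (0,np.pi):
    a=th+np.radians(dth)+np.pi/2+h; p=disc[:2]+.105*np.array([np.cos(th+np.radians(dth)),np.sin(th+np.radians(dth))])
    q=robot.ik([*p,.11],down(a)); print(dth,h,None if q is None else np.round(q,2))
```

```text
[ 0.57208114 -0.16752936  0.058     ] [ 0.47029628 -0.18565145  0.113     ] [0.68121773 0.1772435  0.134     ]
d 0.3616339547870357 k 0.103385530195394 ang short 62.33967735630633
[ 82  98  12  14 137] ((87.5, 104.5), (13.0, 11.0), 90.0) [0.45522924 0.06344905 0.03      ]
state y [[-0.96, 0.29, -0.0], [0.29, 0.96, -0.0], [0.0, -0.0, -1.0]]
0 0 [-0.45  0.31  1.76  0.    1.07  0.94]
0 3.141592653589793 [-0.45  0.31  1.76  0.    1.07 -2.2 ]
30 0 [-0.51  0.4   1.65 -0.    1.1   0.36]
30 3.141592653589793 None
60 0 [-0.52  0.51  1.48  0.    1.15 -0.17]
60 3.141592653589793 None
70 0 [-0.51  0.54  1.43 -0.    1.17 -0.34]
70 3.141592653589793 None
```

Everything agrees: slit to axis 0.362 m, knob radius 0.103 m, about 60° short. Going above the knob.

```bash
cat >> h.py <<'E'
from scipy.spatial.transform import Rotation as Rn
disc=np.array([.5721,-.1675]); slit=np.array([.6812,.1772]); thk=np.arctan2(-.18565+.1675,.4703-.5721)
phi=np.arctan2(*(slit-disc)[::-1])
def down(a):
    y=np.array([np.cos(a),np.sin(a),0]);z=np.array([0,0,-1.]);return Rn.from_matrix(np.c_[np.cross(y,z),y,z]).as_rotvec()
def wcam(robot,name):
    s=robot.state(); c=robot.capture("wrist"); T=np.eye(4); T[:3,:3]=Rn.from_rotvec(s["orientation"]).as_matrix(); T[:3,3]=s["ee_pos"]
    T=T@c["T_tool_cam"]; c["R"]=T[:3,:3].T; c["t"]=-c["R"]@T[:3,3]
    cv2.imwrite(f"pics/{name}.png",cv2.cvtColor(c["color"],cv2.COLOR_RGB2BGR)); np.savez(name+".npz",**c); return c
E
python3 - <<'E'
from h import *
from workcell import robot
p=robot.state()["ee_pos"]; robot.line_to([p[0],p[1],.32],max_speed=.3)
k=disc+.105*np.array([np.cos(thk),np.sin(thk)])
robot.goto([*k,.23],down(thk+np.pi/2)); robot.gripper_to(.6)
c=wcam(robot,"w1"); print(robot.state()["time_s"],robot.state()["ee_pos"],proj(c,[*k,.113]),proj(c,[*disc,.058]))
E
```

```text
4.1583 [ 0.4687388  -0.18593126  0.23001726] [254.38009468 193.08292085] [254.45277838  89.1832003 ]
```

View pics/w1.png

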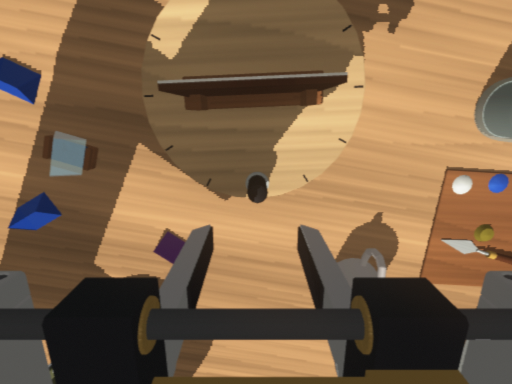

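The knob top is at (257,189) against a predicted (254,193), so within about 3 mm. Descending, gripping and turning 60° CCW.

Run:
```python
from h import *
from workcell import robot
c=dict(np.load("w1.npz")); k=ray(c,257,188,.113)[:2]; r=k-disc; print("knob",k,np.linalg.norm(r),np.degrees(phi+np.pi-np.arctan2(r[1],r[0]))%360)
a0=np.arctan2(r[1],r[0]); a1=phi-np.pi
while a1<a0:a1+=2*np.pi
robot.line_to([*k,.084],max_speed=.12); robot.gripper_to(.0,20); s=robot.state(); print(s["opening"],s["gripper_force"],s["wrist_force"])
R=.105
for a in np.linspace(a0,a1,11)[1:]:
    robot.line_to([*(disc+R*np.array([np.cos(a),np.sin(a)])),.084],down(a+np.pi/2),max_speed=.12)
    s=robot.state(); print(round(s["time_s"],2),np.round(s["wrist_force"],1),round(s["opening"],3))
robot.gripper_to(.5); p=s["ee_pos"]; robot.line_to([p[0],p[1],.23],max_speed=.2); robot.pause(.3)
c=wcam(robot,"w2"); t=disc+R*np.array([np.cos(a1),np.sin(a1)]); print(robot.state()["time_s"],proj(c,[*t,.113]))
```

```text
knob [ 0.47454869 -0.18763177] 0.09960695865243621 60.7765574410966
0.22760119828056513 20.000326931476593 [-1.31823387  2.77030645  2.22334135]
6.44 [ 9.9  6.5 -0.1] 0.232
6.7 [10.2  5.3 -0.1] 0.233
6.96 [ 9.9  5.1 -0.1] 0.229
7.22 [11.2  5.4 -0.4] 0.228
7.47 [ 6.2 10.7  4.6] 0.228
7.73 [ 6.2 10.1  4.1] 0.231
7.99 [ 6.6 10.6  4.3] 0.233
8.25 [7.1 9.6 4.9] 0.232
8.51 [ 6.2 10.6  4. ] 0.232
8.77 [ 0.8 13.1  7.5] 0.229
10.5917 [254.65559669 194.4379177 ]
```

View pics/w2.png

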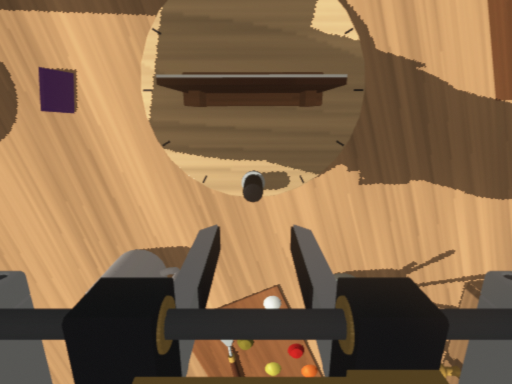

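The panel now faces square in its click: its edge is horizontal at row 77, the ticks are symmetric at (204,180) and (302,180), and the knob is at (252,187). Next, over the prism.

Run:
```python
from h import *
from workcell import robot
p=robot.state()["ee_pos"]; robot.line_to([p[0],p[1],.33],max_speed=.3)
P=[.455,.0625]; a=np.radians(-6)
qs=[robot.ik([*P,.19],down(a+h)) for h in(0,np.pi)]; print(qs)
h=0 if qs[1] is None or (qs[0] is not None and abs(qs[0][5])<abs(qs[1][5])) else np.pi
robot.goto([*P,.30],down(a+h)); robot.line_to([*P,.17],max_speed=.2); robot.gripper_to(.85)
c=wcam(robot,"w3"); print(h,robot.state()["time_s"],proj(c,[*P,.0486]))
im=cv2.imread("pics/w3.png"); x,y=proj(c,[*P,.0486]).astype(int); y0=max(0,y-75);x0=max(0,x-100); print(x0,y0)
cv2.imwrite("pics/w3c.png",cv2.resize(im[y0:y0+150,x0:x0+200],None,fx=4,fy=4,interpolation=cv2.INTER_CUBIC))
```

```text
[array([ 5.67325082e-02,  1.19270750e-01,  1.79632511e+00, -8.88178420e-16,
        1.22599680e+00,  1.61452263e-01]), None]
0 13.9 [254.90300353 191.53236653]
154 116
```

View pics/w3c.png

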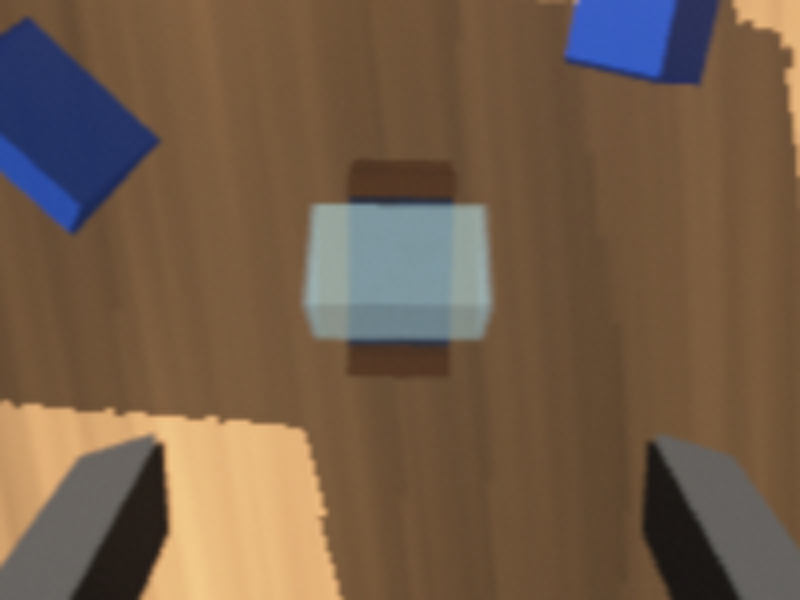

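The ridge runs from (302,303) to (491,303) in the crop, parallel to the jaw line, and the fingers are clear of the decoys. Centring and gripping.

Run:
```python
from h import *
from workcell import robot
c=dict(np.load("w3.npz")); f=lambda u,v,z: ray(c,154+(u+.5)/4-.5,116+(v+.5)/4-.5,z)[:2]
A=f(396.5,303,.0486);B=np.mean([f(u,v,.014) for u,v in((311,204),(487,204),(314,341),(487,339))],0)
print(A,B,np.linalg.norm(f(302,303,.0486)-f(491,303,.0486)))
P=(A+B)/2
robot.gripper_to(.76); robot.line_to([*P,.09],max_speed=.15); robot.line_to([*P,.018],max_speed=.06)
s=robot.state();w0=s["wrist_force"]; robot.gripper_to(0,20); robot.pause(.2); s=robot.state()
print(s["time_s"],s["ee_pos"],s["opening"],s["gripper_force"],s["wrist_force"]-np.array(w0))
if s["opening"]>.49:
    robot.line_to([*P,.10],max_speed=.08); robot.pause(.3); s=robot.state(); print(s["opening"],s["gripper_force"],s["wrist_force"])
    robot.line_to([*P,.187],max_speed=.15)
```

```text
[0.45277342 0.06290551] [0.45343331 0.06238612] 0.04952597039961749
16.975 [0.45315831 0.06265041 0.01809423] 0.5266741806714615 19.993558824062347 [-0.54526902  0.5364533   2.9708797 ]
0.5321703139252569 19.993371069431305 [-0.04722335  0.49834846 -0.96622043]
```

Run:
```python
from h import *
from workcell import robot
S=(disc+slit)/2; robot.line_to([*S,.1867],down(phi-np.pi/2),max_speed=.1); robot.pause(.5)
s=robot.state(); print(S,np.degrees(phi),s["time_s"],s["ee_pos"],s["opening"],s["gripper_force"],np.round(s["joint_velocities"],4))
c=wcam(robot,"w4"); t=robot.capture("scene"); im=cv2.cvtColor(t["color"],cv2.COLOR_RGB2BGR)
print(proj(t,[*S,.2]),proj(c,[*S,.217]),proj(c,[*slit,.134]),proj(c,[*(2*disc-slit)*0+disc,.188]))
a=cv2.resize(im[100:275,170:400],None,fx=2.6,fy=2.6,interpolation=cv2.INTER_CUBIC); cv2.imwrite("pics/s4.png",a)
```

```text
[0.62665 0.00485] 72.43705046808462 21.6667 [0.62662016 0.00483349 0.18667542] 0.5294738320939492 19.993299543857574 [ 0.0004 -0.0014  0.0019 -0.0001 -0.0007  0.0004]
[282.21098904 177.87247097] [254.80946102 264.76462555] [254.86698204 -49.47027952] [254.77434419 445.21796095]
```

View pics/w4.png

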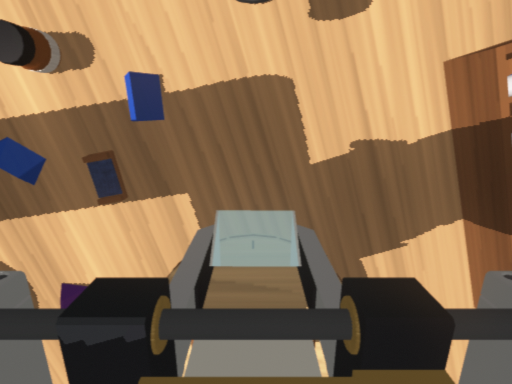

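View pics/s4.png

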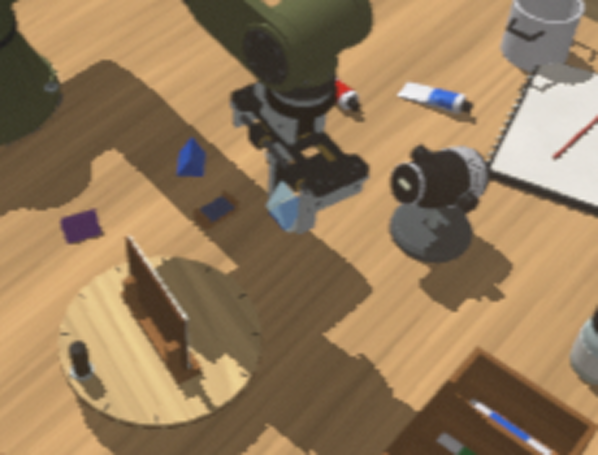

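The prism sits level between the pads, with the ridge at row 267 (predicted 265). The rest is empty and the scene view shows the panel square to the lamp. One numeric cross-check of slit, pitch and knob, then hand in.

Run:
```python
from h import *
from workcell import robot
c=dict(np.load("w4.npz")); S=(disc+slit)/2; u=np.array([np.cos(phi),np.sin(phi)])
print("base edge exp",proj(c,[*(S+.02*u),.1827]),"seen ~(256,210.5)")
t=robot.capture("scene"); print("slit exp",proj(t,[*slit,.134]),"seen",403/2.6+170,184/2.6+100)
k=disc-.105*u; print("knob top exp",proj(t,[*k,.113]),"seen",79/2.6+170,347/2.6+100); print("disc",proj(t,[*disc,.058]),"seen",160/2.6+170,340/2.6+100)
```

```text
base edge exp [254.81893576 209.75647458] seen ~(256,210.5)
slit exp [326.43995624 171.12620278] seen 325.0 170.76923076923077
knob top exp [199.77668685 233.3013772 ] seen 200.3846153846154 233.46153846153845
disc [231.87407179 229.08943688] seen 231.53846153846155 230.76923076923077
```

All agree to within about 3 mm. Handing in.

Run:
```python
from workcell import robot
print(robot.finish_job(), robot.state()["time_s"])
```

```text
the job is handed in; nothing more can be done
the job is handed in; nothing more can be done
```

I handed the job in with the turntable clicked in and its white side facing the lamp, and the prism held by its frosted ends at the half-way point in the light. My last camera checks agreed to within about 3 mm, but the hand-in returned no verdict.

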